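Turn the starfish plaque over on the specimen stand

ROBOT

A 7-joint arm with a two-finger parallel gripper is mounted at the origin on the work surface. World frame = base frame: x ahead of the robot, y to its left, z up, the work surface at z = 0. Lengths are in m, angles in rad, forces in N, time in s.
With the tool pointing down it reaches from about 0.4 to 0.875 m from the base axis. Payload 19.3 kg.
Tool frame: the origin (TCP) lies midway between the tips of the shut fingers; the grasp point (between the pads) lies 19 mm behind it (bot.pinch_z is the distance from the TCP to the grasp point, in m); z points along the fingers, y is the direction in which the jaws open and shut (so a half turn about z gives the same grasp; the last joint's range is limited). The gripper opens to 85 mm and grips with 20 to 120 N. Pads are 22 mm wide; open, the fingers measure 114 mm over their backs; the gripper's body (76 mm by 85 mm) begins 54 mm behind the grasp point. The pads swing forward as they close: fully open they stand 13 mm farther back than shut.
Start: joints at [-1.181, 0.521, -0.036, 1.599, 0.021, 1.021, -0.113], TCP at [0.277, 0.56, 0.197] pointing down, gripper open.
Joint ranges: [-2.91, 2.91], [-0.3, 2.13], [-1.5, 1.42], [0.17, 2.43], [-1.26, 4.41], [0.16, 1.93], [-2.52, 2.52]. Speed limits (rad/s): [1.89, 1.89, 2.39, 2.39, 3.01, 3.01, 3.01].

INTERFACE

Orientations are given as [roll, pitch, yaw] about the fixed x, y, z axes, in that order (R = Rz(yaw) Ry(pitch) Rx(roll)).
In Python, from workcell import bot gives the robot as it stands. The module is installed in compiled form; this text tells all that it offers.
- The arm moves only by the tool move_arm, never from a script. Its argument "moves" is text: rows parted by semicolons, each of 4 numbers parted by spaces: the shift along the tool's x, y, z in mm, then the turn about the tool's z in rad. In form: dx dy dz yaw; .... A call has exactly 10 rows; each row is the pose to reach, as a shift and turn from the pose commanded when the call began, along the tool's axes at that moment; what a row does not reach only later rows make up. A row lasts 1/12 s, in which the tool goes at most 41.7 mm and 7.16 degrees, less where a joint would pass 70% of its speed; a pose out of reach is approached as far as the arm can. A call with a gripper value outside its range is refused whole. "grip" is the opening, from 0 (shut) to 1 (fully open), set as the call begins (left out, the last holds). The fingers move at their own pace and stop on an object; "grip_force" is the grip in N (left out, the last holds). Time passes only in rows, so rows that repeat a pose let the fingers close, or fill a call up. It gives the time, the measured TCP pose, the force and the opening at its end, in the units of the state.
- bot.observe(): the state, without advancing time (a new reading comes with each control period).
- bot.grab_frame(name): name is "scene" or "top" or "wrist"; returns a dict with "frame" (384x512x3 uint8, red, green, blue), "z_map" (384x512 float32, m along the optical axis (not along the pixel's ray), 0 where there is no reading), "K" (3x3 intrinsics, pixels), "eye" and "attitude" of the camera in the world. Camera axes: x right, y up, looking along -z (the intrinsics and any distortion apply to the point x, -y, -z); pixel columns grow to the right and rows downward; lengths in m; the calibration is good to about 2 mm. The wrist camera is an equidistant fisheye: a pixel r from the principal point sees the ray r / f radians off the axis. A picture is of the moment at which its call begins.
- bot.job_done(): hands the job in, once; it reports no verdict.
Trained networks look in a picture, given as the dict that the camera call returned (one of the last four; its "shot" number tells which), for a name from the list of things; names that differ only in an ending like _2 or _b are one class to them, and where a whole thing is asked for, a point or a joint stands for the part that bears it (a point fixed in the world has none). Each returns a list of dicts, best first, with "conf" (0 to 1); they miss things now and then, are a little off and sometimes report something else, mostly with a low value. They report only what shows in the picture. A call takes as long as a camera call. They do not tell look-alikes from the thing itself.
- bot.search_frame(picture, label): "at" ([column, row] in pixels, amid what is visible of it).
- bot.pinpoint(picture, label): "at" ([column, row] in pixels: a listed point, or the origin of a listed thing).
The state is a dict: "clock": time; "qpos": joint angles; "qd": joint speeds; "joint_efforts": joint torques, N m; "position": TCP position; "tool_rot": TCP orientation; "force": force on the tool from outside, world axes, zero at the start; "moment": the same for the moment, N m; "grip_width": finger opening in m.
Only numpy, scipy, OpenCV 4.12 (cv2) and the standard library are available. Lean on these libraries where they do the work, as an engineer would, in place of code of your own. Each camera call takes 0.05 s, during which the arm holds its last target. There are 200 camera calls.

TASK

Three specimen plaques lean in a row on one slope of the two-sided wooden stand, white faces outward. Turn the starfish plaque over to show its underside: take it over the ridge and lean it on the empty opposite slope (the free room is straight across from its place), foot down on the ledge, lying flat against the slope with its black face outward. Leave the beetle and shell plaques where they are.

Things in the scene. Friction and masses are not known exactly. Their poses are not given: they have to be found in the camera images.
- star_centre (a point): Centre of the starfish plaque: rigid plate 130 mm tall, 80 wide, 10 thick, about 0.13 kg, white front with orange starfish, black back with pale one. Leans on the stand's right-hand (-y) slope, 35 degrees off vertical, white outward, in any of three places. x: up the plaque to its upper edge (65 from centre); y: along its width; z: out of the white face. Upper 50 mm free above the ridge.
- empty_slope: (mm) Empty left-hand (+y) slope of the fixed wooden stand, 35 degrees off vertical, 80 from foot to ridge, 360 long. Origin: mid foot line, on its surface. x: down the slope; y: along the ridge (82 above table); z: out of the surface. Ledge at x=0, square to it, 24 deep, then a lip 6 high. A seated plaque has its centre at x=-65, z=+5. The other slope mirrors it; plaques there overhang it.
- beetle_centre (a point): Centre of the green beetle plaque, a bystander of the same size and make as the starfish plaque (130 x 80 x 10 mm, white front, black back with the same figure paler), leaning in the same row, places about 110 mm apart. Axes as for the starfish plaque. Stays where it is.
- shell_centre (a point): Centre of the purple fan shell plaque, a bystander of the same size and make as the starfish plaque (130 x 80 x 10 mm, white front, black back with the same figure paler), leaning in the same row, places about 110 mm apart. Axes as for the starfish plaque. Stays where it is.
Things that resemble listed ones, but are neither listed nor needed, are in the scene too. What is shaped like the part that bears star_centre but red or yellow is not meant.

How it is judged:
By the outcome, as a careful person would: the job done as asked, in the order asked, and still so for the second after the job is handed in, with the robot touching nothing.
It also fails if it takes over 38 s, if anything falls off the work surface, if the arm or the gripper's body presses on something with over 40 N, if the wrist force passes 120 N, or if a joint passes its speed limit or range.

## Working session

There is one attempt and no reset: what is moved stays moved. The work goes in short steps, Python scripts to look and compute and a tool call to move; the robot and the scene stay as the last step left them, time stands still between calls to the robot, and variables do not carry over. Pictures are saved under pics/ and viewed, about 8 in all and at most 12, crops included, and the job is handed in when it is done.

Besides the shell and the picture viewer there is one more tool, called after ">>>" by a JSON object that holds its "method" and its "body". move_arm: Moves the arm, as the interface text tells. Its arguments: {"type":"object","properties":{"moves":{"type":"string"},"grip":{"type":"number"},"grip_force":{"type":"number"}},"required":["moves"]}

```bash
mkdir -p pics; cat > h.py <<'E'
import numpy as np, cv2
from workcell import bot
from scipy.spatial.transform import Rotation as R
def att(p):
    a=np.array(p["attitude"],float)
    if a.shape==(3,3): return a
    if a.size==3: return R.from_euler('xyz',a).as_matrix()
    return R.from_quat(a).as_matrix()
def world(p,u,v,z=None):
    K=p["K"]; z=p["z_map"][int(round(v)),int(round(u))] if z is None else z
    c=np.array([(u-K[0,2])/K[0,0]*z,-(v-K[1,2])/K[1,1]*z,-z])
    return att(p)@c+np.array(p["eye"])
def cloud(p):
    K=p["K"]; z=p["z_map"]; v,u=np.mgrid[:z.shape[0],:z.shape[1]]
    c=np.stack([(u-K[0,2])/K[0,0]*z,-(v-K[1,2])/K[1,1]*z,-z],-1)
    return c@att(p).T+np.array(p["eye"])
def save(p,n): cv2.imwrite("pics/"+n,p["frame"][:,:,::-1])
E
python3 - <<'E'
from h import *
print(bot.observe())
for n in ("scene","top"):
    p=bot.grab_frame(n); save(p,n+"0.png"); print(n,p["eye"],p["attitude"],p["K"])
    for l in("star_centre","beetle_centre","shell_centre","empty_slope"):
        for d in bot.pinpoint(p,l)[:4]:
            print(l,d["conf"],d["at"],world(p,*d["at"]).round(4))
a=cv2.imread("pics/scene0.png");b=cv2.imread("pics/top0.png")
E
```

```text
{'clock': 0.0, 'qpos': array([-1.18118072,  0.52203282, -0.03638459,  1.59999672,  0.0212025 ,
        1.0210922 , -0.11280811]), 'qd': array([ 1.38375300e-03,  4.01437136e-04, -3.49884280e-04, -2.07476957e-04,
       -3.29785718e-04,  2.90187975e-04, -2.21220780e-05]), 'joint_efforts': array([-3.86686061e-04, -9.27111697e+01,  1.97938643e+00, -3.69929802e+01,
        1.77304144e-02,  8.24266579e-03,  3.50644757e-05]), 'position': array([0.27720346, 0.55974614, 0.19641743]), 'tool_rot': array([-3.14044969e+00,  5.49850327e-05,  2.68180968e+00]), 'force': array([ 0.07815319,  0.33465723, -0.11953592]), 'moment': array([-0.01295864, -0.07200015,  0.019415  ]), 'grip_width': 0.08558434815012245}
scene [1.11614321 0.55135049 0.58125708] [0.93072679 0.02196269 2.37079684] [[442.56447667   0.         258.16262907]
 [  0.         442.56447667 194.34710059]
 [  0.           0.           1.        ]]
star_centre 0.94 [212.8, 187.3] [ 0.6989 -0.0213  0.0782]
star_centre 0.75 [326.6, 235.3] [0.592  0.1812 0.0114]
star_centre 0.66 [243.1, 294.1] [0.8021 0.1742 0.0115]
beetle_centre 0.79 [240.4, 153.5] [ 0.6047 -0.0429  0.1045]
shell_centre 0.54 [259.0, 138.0] [ 0.5405 -0.0536  0.1105]
empty_slope 0.64 [268.5, 184.0] [ 0.5553 -0.0112  0.0178]
top [0.55886837 0.03750592 0.76232247] [ 0.12168732  0.03077715 -1.56482925] [[412.55735022   0.         250.50655288]
 [  0.         412.55735022 195.60685492]
 [  0.           0.           1.        ]]
star_centre 0.96 [187.8, 229.6] [0.5878 0.1752 0.0119]
star_centre 0.87 [194.5, 117.8] [0.7984 0.1678 0.0108]
star_centre 0.6 [308.7, 169.3] [ 0.6854 -0.0373  0.0873]
beetle_centre 0.63 [333.0, 231.9] [ 0.5826 -0.0765  0.081 ]
shell_centre 0.67 [352.8, 294.8] [ 0.4825 -0.1054  0.0849]
empty_slope 0.79 [293.9, 246.4] [ 0.5586 -0.017   0.02  ]
```

View pics/scene0.png

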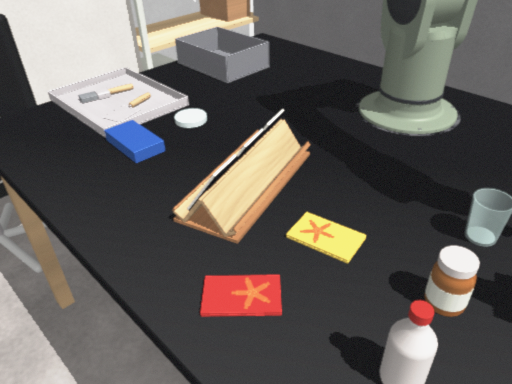

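View pics/top0.png

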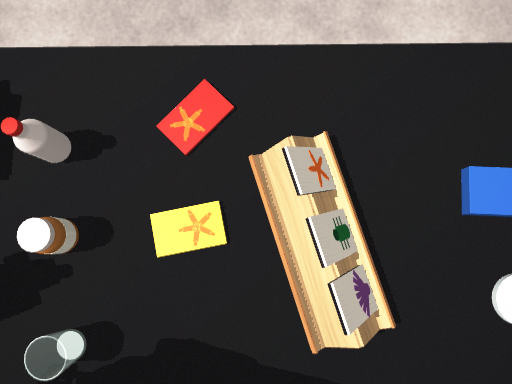

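The real starfish plaque is the white one in the row: top (309,169), scene (213,187). The red one at top (195,118) and the yellow one at (188,230) are decoys lying flat on the table. Next I measure the plaque's face and confirm it in a crop.

```bash
cat >> h.py <<'E'
def star_face(p,seed,rad=45):
    f=p["frame"].astype(int); W=cloud(p)
    s=(f.min(2)>95)&(f.max(2)-f.min(2)<45)
    v,u=np.mgrid[:384,:512]; s&=(np.hypot(u-seed[0],v-seed[1])<rad)&(W[...,2]>.03)&(W[...,2]<.2)
    n,l=cv2.connectedComponents(cv2.morphologyEx(s.astype(np.uint8),cv2.MORPH_OPEN,np.ones((2,2))))
    k=max(range(1,n),key=lambda i:(l==i).sum()); m=l==k
    P=W[m]; c=np.median(P,0); 
    for _ in range(4):
        nn=np.linalg.svd(P-P.mean(0),full_matrices=False)[2][2]; c=P.mean(0)
        d=abs((P-c)@nn); P=P[d<max(.002,2*d.std())]
    nn*=np.sign(nn[2])
    return P,c,nn,m
E
python3 - <<'E'
from h import *
p=bot.grab_frame("top")
for nm,seed in(("star",(308.7,169.3)),("beetle",(333,232)),("shell",(352.8,294.8))):
    P,c,n,m=star_face(p,seed)
    az=np.arctan2(-n[1],-n[0])  # toward slope horizontally
    h=np.array([-n[0],-n[1],0]);h/=np.linalg.norm(h)
    w=np.cross([0,0,1],h)        # along width
    e1=w;e2=np.cross(w,n); e2*=np.sign(e2[2])
    q=np.c_[(P-c)@e1,(P-c)@e2].astype(np.float32)
    r=cv2.minAreaRect(q); cc=c+e1*r[0][0]+e2*r[0][1]-n*.005
    print(nm,m.sum(),"tilt",np.degrees(np.arcsin(n[2])),"width-dir yaw",np.degrees(np.arctan2(w[1],w[0])),"rect",r,"centre",cc.round(4), "yr",np.percentile(q,[.5,99.5],axis=0).round(4).tolist())
W=cloud(p);v,u=np.mgrid[:384,:512]
# highest line of wood between plaques (ridge): 
f=p["frame"].astype(int); wood=(f[...,0]-f[...,2]>40)&(W[...,2]>.072)&(W[...,2]<.09)&(u>255)&(u<390)&(v>130)
Q=W[wood]; print("ridge pts",len(Q),Q.mean(0),np.degrees(np.arctan2(*np.linalg.svd(Q[:,:2]-Q[:,:2].mean(0),full_matrices=False)[2][0][::-1])))
cv2.imwrite("pics/crop.png",cv2.resize(p["frame"][120:355,235:410,::-1],None,fx=2.5,fy=2.5,interpolation=2))
E
```

```text
star 1268 tilt 35.142394113407505 width-dir yaw -161.9411467339794 rect ((-0.0009038485586643219, -0.01487010344862938), (0.07758163660764694, 0.1082397848367691), 0.33732521533966064) centre [ 0.6847 -0.035   0.0822] yr [[-0.039, -0.0636], [0.0376, 0.0379]]
beetle 1440 tilt 35.193934323961386 width-dir yaw -161.9444582425076 rect ((0.0001750849187374115, -0.01154213398694992), (0.07758589833974838, 0.10769772529602051), 0.31085655093193054) centre [ 0.5735 -0.0703  0.0834] yr [[-0.0383, -0.0607], [0.0382, 0.0403]]
shell 1242 tilt 35.313934412674946 width-dir yaw -162.00051797523454 rect ((0.00068703293800354, -0.007720470428466797), (0.08441095799207687, 0.07833106815814972), 89.88917541503906) centre [ 0.4732 -0.0967  0.0921] yr [[-0.038, -0.0468], [0.0392, 0.0334]]
ridge pts 827 [ 0.56537033 -0.06427169  0.07803387] -162.28849277528192
```

View pics/crop.png

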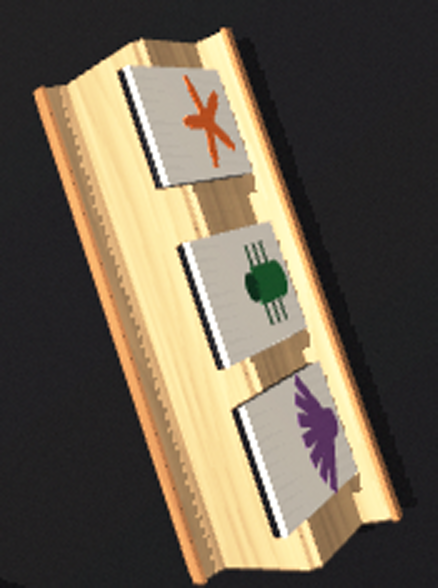

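The crop shows the white plaque with the orange starfish at (205,120), the far one in the row. It is the target. The black table and the wooden +y slope beside it are free.

```bash
cat >> h.py <<'E'
YAW=np.radians(108.05)
def rel(x,y,z,yaw=YAW):
    s=bot.observe(); M=R.from_euler('xyz',s["tool_rot"]).as_matrix()
    d=M.T@(np.array([x,y,z])-s["position"])*1000
    print("shift mm",d.round(1),"turn",round(float((s["tool_rot"][2]-yaw+np.pi)%(2*np.pi)-np.pi),4),"clock",s["clock"])
E
python3 -c "
from h import *
rel(.6788,-.0169,.26)"
```

```text
shift mm [-615.8 -338.9  -63. ] turn 0.7959 clock 0.55
```

>>> {"method": "move_arm", "body": {"moves": "-5 -3 -30 0; -31 -17 -63 0.04; -65 -36 -63 0.1; -100 -55 -63 0.18; -135 -74 -63 0.26; -170 -94 -63 0.34; -205 -113 -63 0.42; -240 -132 -63 0.5; -275 -151 -63 0.58; -310 -171 -63 0.66", "grip": 1, "grip_force": 20}}

```text
clock: 1.38
position: [0.4801, 0.2677, 0.2603]
tool_rot: [3.141, -0.0, 2.018]
force: [1.6, 0.6, -0.4]
grip_width: 0.0851
```

```bash
python3 -c "
from h import *
rel(.6788,-.0169,.26)"
```

```text
shift mm [-3.425e+02  5.610e+01  2.000e-01] turn 0.1322 clock 1.3833
```

>>> {"method": "move_arm", "body": {"moves": "-35 6 0 0.05; -72 12 0 0.1; -110 18 0 0.13; -148 24 0 0.13; -186 30 0 0.13; -224 37 0 0.13; -262 43 0 0.13; -298 49 0 0.13; -325 53 0 0.13; -339 55 0 0.13"}}

```text
clock: 2.22
position: [0.6776, -0.0158, 0.2597]
tool_rot: [-3.141, 0.001, 1.888]
force: [0.1, 0.1, 0.0]
grip_width: 0.0852
```

```bash
python3 - <<'E'
from h import *
rel(.6788,-.0169,.26)
p=bot.grab_frame("wrist"); save(p,"wrist1.png"); print(p["K"],p["eye"],p["attitude"],bot.observe()["position"],bot.observe()["tool_rot"])
for d in bot.pinpoint(p,"star_centre")[:3]: print(d)
q=bot.grab_frame("scene"); save(q,"scene1.png")
E
```

```text
shift mm [-1.4  0.8 -0.3] turn 0.0027 clock 2.2167
[[297.31863964   0.         253.405083  ]
 [  0.         297.31863964 193.99852398]
 [  0.           0.           1.        ]] [0.65726188 0.04699795 0.43545654] [-0.26247633  0.00159222  0.31776256] [ 0.67795442 -0.01684037  0.25951637] [-3.14091378e+00  1.94628011e-03  1.88752384e+00]
{'at': [372.2, 78.0], 'conf': 0.96}
{'at': [254.6, 189.7], 'conf': 0.89}
{'at': [237.9, 19.2], 'conf': 0.89}
```

View pics/wrist1.png

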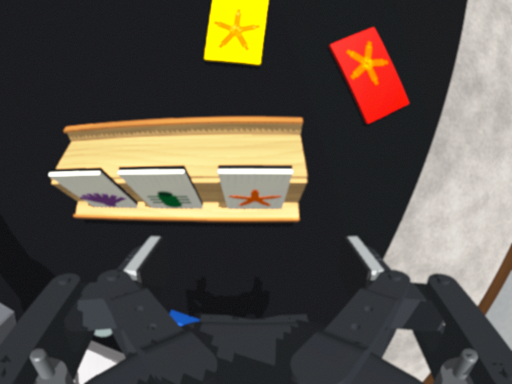

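The wrist view shows the starfish plaque's upper edge from (220,168) to (291,168), with the fingers symmetric about column 254. Next I measure the lateral error from this view.

```bash
python3 - <<'E'
from h import *
p=bot.grab_frame("wrist"); K=p["K"];z=p["z_map"];f=p["frame"].astype(int)
v,u=np.mgrid[:384,:512]; X=(u-K[0,2]);Y=(v-K[1,2]);r=np.hypot(X,Y);th=r/K[0,0];t=np.tan(th)/np.maximum(r,1e-9)
W=np.stack([X*t*z,-Y*t*z,-z],-1)@att(p).T+np.array(p["eye"])
m=(f.min(2)>110)&(f.max(2)-f.min(2)<40)&(u>210)&(u<300)&(v>160)&(v<212)&(W[...,2]>.03)
e=np.array([np.cos(np.radians(18.05)),np.sin(np.radians(18.05)),0]);n=np.array([-e[1],e[0],0])
s=bot.observe(); T=s["position"]
for row in range(166,206,4):
    P=W[row][m[row]]-T
    if len(P)>20: a=P@e*1000; print(row,a.min().round(1),a.max().round(1),((a.min()+a.max())/2).round(2),"u",np.median(P@n*1000).round(1),"z",np.median(P[:,2]+T[2]).round(4))
# yaw from plaque top edge: rows 168-174 pixel fit
P=W[m]; k=P[:,2]>.122; q=P[k][:,:2]; print(k.sum(),"yaw",np.degrees(np.arctan2(*np.linalg.svd(q-q.mean(0),full_matrices=False)[2][0][::-1])), (q.mean(0)-T[:2])@e[:2]*1e3)
rel(.6788,-.0169,.26)
E
```

```text
174 -45.6 40.9 -2.34 u 3.7 z 0.1255
178 -37.2 38.8 0.77 u -0.9 z 0.1246
182 -36.3 39.1 1.39 u -7.3 z 0.1155
186 -38.8 39.3 0.28 u -14.2 z 0.1055
190 -37.6 39.6 1.01 u -21.7 z 0.0945
194 -38.0 40.1 1.02 u -30.3 z 0.0806
198 -38.2 40.5 1.14 u -38.9 z 0.0682
202 -38.5 40.8 1.13 u -48.2 z 0.0551
626 yaw 17.73020353773884 0.42023331638949946
shift mm [-6.4  0.6 -0.2] turn 0.0063 clock 2.4167
```

```bash
python3 - <<'E'
from h import *
for i in range(4):
    rel(.6788,-.0169,.26); p=bot.grab_frame("wrist"); print(p["eye"],bot.observe()["position"],bot.observe()["qd"].round(3))
E
```

```text
shift mm [-6.4  0.6 -0.2] turn 0.0063 clock 2.4167
[0.65570378 0.05137575 0.43569427] [ 0.67609982 -0.01037595  0.25995404] [-0.012 -0.006 -0.     0.002  0.002  0.     0.001]
shift mm [-7.   0.5 -0.1] turn 0.0072 clock 2.4667
[0.65551799 0.051963   0.43589972] [ 0.67610776 -0.01016779  0.26012271] [-0.006 -0.002  0.004 -0.     0.003  0.     0.002]
shift mm [-7.2  0.4  0.1] turn 0.0077 clock 2.5167
[0.6554585  0.05215423 0.4360569 ] [ 0.6761654  -0.01023522  0.26022226] [ 0.    -0.     0.004 -0.005  0.     0.001  0.004]
shift mm [-7.2  0.4  0.2] turn 0.0078 clock 2.5667
[0.65547292 0.05211051 0.43615444] [ 0.67624228 -0.01042558  0.26028421] [ 0.003  0.001  0.004 -0.003  0.002  0.002  0.002]
```

>>> {"method": "move_arm", "body": {"moves": "-3 0 20 0.004; -6 1 50 0.008; -7 1 80 0.008; -7 1 100 0.008; -7 1 112 0.008; -7 1 118 0.008; -7 1 120 0.008; -7 1 120 0.008; -7 1 120 0.008; -7 1 120 0.008"}}

```text
clock: 3.45
position: [0.6803, -0.0182, 0.1413]
tool_rot: [3.14, 0.0, 1.884]
force: [0.8, 0.1, 0.3]
grip_width: 0.0854
```

```bash
python3 - <<'E'
from h import *
rel(.6788,-.0169,.0785)
p=bot.grab_frame("wrist"); save(p,"wrist2.png"); K=p["K"];z=p["z_map"];f=p["frame"].astype(int)
v,u=np.mgrid[:384,:512]; X=(u-K[0,2]);Y=(v-K[1,2]);r=np.hypot(X,Y);th=r/K[0,0];t=np.tan(th)/np.maximum(r,1e-9)
W=np.stack([X*t*z,-Y*t*z,-z],-1)@att(p).T+np.array(p["eye"])
s=bot.observe(); T=s["position"]; y=s["tool_rot"][2]-np.pi/2
e=np.array([np.cos(y),np.sin(y),0]);n=np.array([-e[1],e[0],0])
D=W-T; A=D@e*1e3;U=D@n*1e3;Z=W[...,2]
m=(f.min(2)>110)&(f.max(2)-f.min(2)<40)&(abs(A)<55)&(U<25)&(U>-80)&(Z>.03)&(Z<.14)&(v<260)
for lo in np.arange(.04,.13,.01):
    k=m&(Z>lo)&(Z<lo+.01)
    if k.sum()>20: a=A[k]; print(lo.round(2),k.sum(),np.percentile(a,[1,99]).round(1),(a.min()+a.max())/2,"u",np.median(U[k]).round(1))
rel(.6788,-.0169,.0785)
E
```

```text
shift mm [ 1.7 -1.1 62.8] turn -0.002 clock 3.45
0.04 129 [-39.5  45.3] 2.8886604441635235 u -48.3
0.05 130 [-39.6  43.1] 2.6412129343508823 u -40.9
0.06 38 [-43.9  43.1] -0.34139361573554083 u -33.5
0.07 248 [-50.   42.1] -0.6023170955272157 u -25.6
0.08 314 [-39.6  38. ] -5.476123547461 u -19.4
0.09 409 [-39.1  37.8] -0.6869574937348375 u -12.4
0.1 466 [-38.8  37.9] -0.31062009421811254 u -5.8
0.11 549 [-38.6  37.6] -0.6877125849899599 u 1.4
0.12 1280 [-38.9  38.3] -0.2427056902697693 u 10.8
shift mm [ 1.7 -1.  62.6] turn -0.002 clock 3.5
```

View pics/wrist2.png

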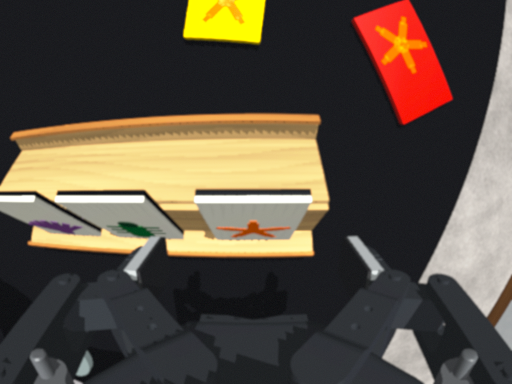

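Lateral error is under 1 mm. Descending.

>>> {"method": "move_arm", "body": {"moves": "2 -0.6 10 0; 2.5 -0.6 22 0; 2.5 -0.6 35 0; 2.5 -0.6 46 0; 2.5 -0.6 54 0; 2.5 -0.6 60 0; 2.5 -0.6 62 0; 2.5 -0.6 62 0; 2.5 -0.6 62 0; 2.5 -0.6 62 0"}}

```text
clock: 4.33
position: [0.6787, -0.0161, 0.0786]
tool_rot: [3.141, 0.0, 1.884]
force: [0.4, -1.1, -0.3]
grip_width: 0.0851
```

```bash
python3 - <<'E'
from h import *
rel(.6788,-.0169,.0785)
p=bot.grab_frame("wrist"); q=bot.grab_frame("scene")
cv2.imwrite("pics/v3.png",np.vstack([p["frame"][80:330,:,::-1],cv2.resize(q["frame"][90:250,120:376,::-1],(512,320))]))
rel(.6788,-.0169,.0785)
E
```

```text
shift mm [-0.8 -0.1  0.1] turn -0.0021 clock 4.3333
shift mm [-0.9 -0.1  0. ] turn -0.0021 clock 4.4333
```

View pics/v3.png

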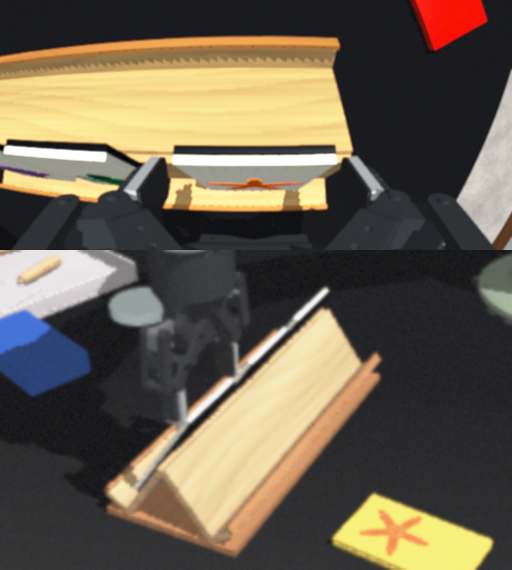

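The fingers straddle the plaque at (173–338, 158), just clear of the beetle plaque. Closing gently.

>>> {"method": "move_arm", "body": {"moves": "0 0 0 0; 0 0 0 0; 0 0 0 0; 0 0 0 0; 0 0 0 0; 0 0 0 0; 0 0 -3 0; 0 0 -8 0; 0 0 -15 0; 0 0 -22 0", "grip": 0.7, "grip_force": 20}}

```text
clock: 5.27
position: [0.6783, -0.0161, 0.1007]
tool_rot: [-3.141, 0.0, 1.884]
force: [0.3, -1.1, -2.1]
grip_width: 0.0772
```

>>> {"method": "move_arm", "body": {"moves": "0 0 -10 0; 0 0 -25 0; 0 0 -42 0; 0 0 -60 0; 0 0 -78 0; 0 0 -95 0; 0 0 -108 0; 0 0 -116 0; 0 0 -120 0; 0 0 -120 0"}}

```text
clock: 6.1
position: [0.6785, -0.016, 0.2208]
tool_rot: [3.141, 0.0, 1.884]
force: [-0.2, 0.4, -1.6]
grip_width: 0.0768
```

```bash
python3 - <<'E'
from h import *
p=bot.grab_frame("wrist"); q=bot.grab_frame("scene")
cv2.imwrite("pics/v4.png",np.vstack([p["frame"][80:330,:,::-1],cv2.resize(q["frame"][50:250,120:376,::-1],(436,340))[:, :].copy() if 0 else cv2.resize(q["frame"][60:235,120:400,::-1],(512,320))]))
rel(.6788,-.0169,.0785)
E
```

```text
shift mm [ -1.2   0.6 140.9] turn -0.002 clock 6.2
```

View pics/v4.png

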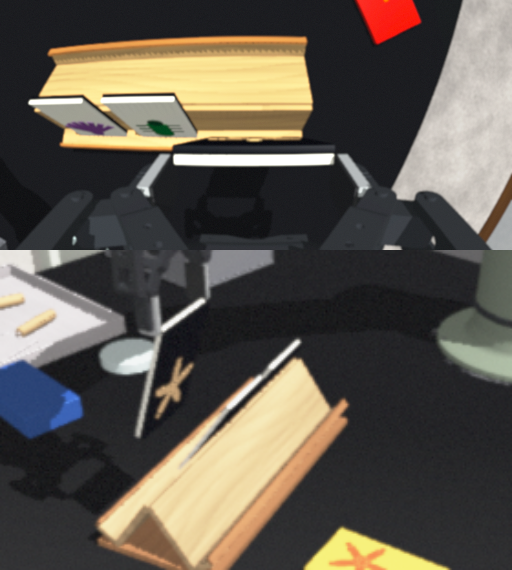

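The plaque swung on the pads and now hangs about upright. The black side with the pale star shows at (175,385) in the lower crop, facing +y. I'll measure the hang angle and then cross.

```bash
cat >> h.py <<'E'
def plate(show=True):
    q=bot.grab_frame("scene"); W=cloud(q); s=bot.observe(); T=s["position"]; y=s["tool_rot"][2]-np.pi/2
    e=np.array([np.cos(y),np.sin(y),0]);n=np.array([-e[1],e[0],0]); D=(W-T)*1e3
    A=D@e;U=D@n;Z=W[...,2]*1e3
    m=(abs(A)<34)&(abs(U)<90)&(Z>T[2]*1e3-85)&(Z<T[2]*1e3+5)&(Z>30)&(q["z_map"]>0)&(q["frame"].astype(int).max(2)<250)
    x=np.c_[U[m],Z[m],A[m]]
    g=np.polyfit(x[:,1],x[:,0],1)
    for _ in range(5):
        r=abs(x[:,0]-np.polyval(g,x[:,1])); k=r<max(3,1.5*np.median(r)); g=np.polyfit(x[k,1],x[k,0],1)
    print("TCP z",(T[2]*1e3).round(1),"pts",k.sum(),len(x),"tilt deg (+ = top toward +u)",np.degrees(np.arctan(g[0])).round(1),"face u at pad-z",np.polyval(g,T[2]*1e3+31).round(1),"zmin",x[k,1].min().round(1))
    return q
E
python3 -c "
from h import *
plate();print(bot.observe()['force'])"
```

```text
TCP z 219.2 pts 573 573 tilt deg (+ = top toward +u) 18.3 face u at pad-z 11.3 zmin 141.1
[-0.16143712 -0.35769471 -1.63146763]
```

>>> {"method": "move_arm", "body": {"moves": "5 0 0 0; 13 0 0 0; 22 0 0 0; 31 0 0 0; 38 0 0 0; 41 0 0 0; 41 0 0 0; 41 0 10 0; 41 0 25 0; 41 0 40 0"}}

```text
clock: 7.08
position: [0.6658, 0.0223, 0.1791]
tool_rot: [3.141, 0.0, 1.883]
force: [-0.1, 0.2, -2.5]
grip_width: 0.0771
```

```bash
python3 -c "
from h import *
plate();rel(.6788,-.0169,.0785);print(bot.observe()['force'])"
```

```text
TCP z 175.8 pts 415 415 tilt deg (+ = top toward +u) 19.2 face u at pad-z 9.5 zmin 101.8
shift mm [-41.8   2.1  97.2] turn -0.0027 clock 7.1333
[-2.07180173  0.11101149 -5.49131555]
```

Still tilted 18° with the top outward. Torsional grip is weak, so the slope will turn the plaque as it is lowered.

>>> {"method": "move_arm", "body": {"moves": "0 0 6 0; 0 0 14 0; 0 0 23 0; 0 0 32 0; 0 0 41 0; 0 0 50 0; 0 0 58 0; 0 0 65 0; 0 0 70 0; 0 0 72 0"}}

```text
clock: 7.97
position: [0.6655, 0.023, 0.1071]
tool_rot: [-3.141, -0.0, 1.884]
force: [-0.8, -0.2, -0.9]
grip_width: 0.0768
```

```bash
python3 - <<'E'
from h import *
q=plate();rel(.6788,-.0169,.0785);print(bot.observe()['force'])
p=bot.grab_frame("wrist")
cv2.imwrite("pics/v5.png",np.vstack([p["frame"][80:330,:,::-1],cv2.resize(q["frame"][60:235,120:400,::-1],(512,320))]))
E
```

```text
TCP z 107.2 pts 705 1160 tilt deg (+ = top toward +u) 3.1 face u at pad-z 11.2 zmin 30.0
shift mm [-42.1   0.4  28.7] turn -0.002 clock 8.0167
[-0.20132351  1.0804945  -2.58063544]
```

View pics/v5.png

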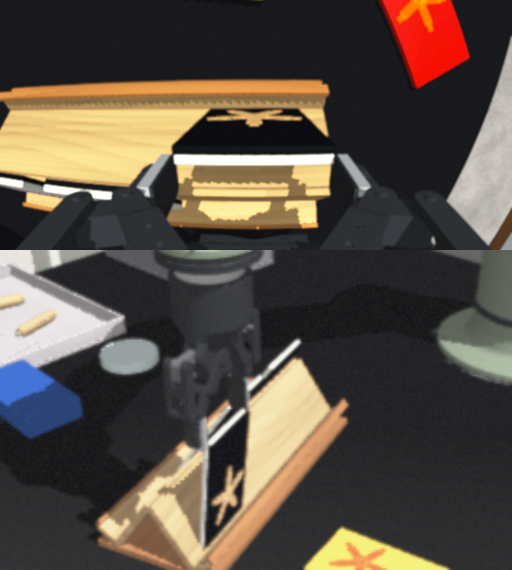

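The plaque is upright (3°), its foot in the ledge area of the empty slope and black outward. Now an arc about the foot, moving the top inward.

>>> {"method": "move_arm", "body": {"moves": "-4 0 4 0; -8 0 6 0; -14 0 7 0; -20 0 8 0; -26 0 8.5 0; -33 0 10 0; -39 0 12 0; -43 0 13.5 0; -43 0 13.5 0; -43 0 13.5 0"}}

```text
clock: 8.9
position: [0.6804, -0.0197, 0.0957]
tool_rot: [3.139, 0.002, 1.882]
force: [1.5, -1.4, 9.3]
grip_width: 0.0771
```

```bash
python3 - <<'E'
from h import *
q=plate();rel(.6788,-.0169,.0785);print(bot.observe()['force'],bot.observe()["moment"])
E
```

```text
TCP z 95.8 pts 758 1096 tilt deg (+ = top toward +u) -16.5 face u at pad-z 21.1 zmin 30.2
shift mm [ 2.9 -0.7 17.3] turn -0.0031 clock 8.95
[ 1.5157736  -2.22651371  9.87574113] [-0.39415547 -0.18517918  0.06215395]
```

>>> {"method": "move_arm", "body": {"moves": "-2 0 -1.5 0; -5 0 -0.5 0; -8 0 1 0; -11 0 3 0; -14 0 4.8 0; -17 0 6.5 0; -20 0 8.5 0; -23 0 10.5 0; -24 0 11.5 0; -24 0 11.5 0"}}

```text
clock: 9.78
position: [0.6876, -0.0433, 0.0838]
tool_rot: [3.14, 0.003, 1.882]
force: [2.3, -5.7, 10.3]
grip_width: 0.0767
```

```bash
python3 - <<'E'
from h import *
q=plate();rel(.6788,-.0169,.0785);print(bot.observe()['force'],bot.observe()["moment"])
p=bot.grab_frame("wrist")
cv2.imwrite("pics/v6.png",np.vstack([p["frame"][80:330,:,::-1],cv2.resize(q["frame"][60:235,120:400,::-1],(512,320))]))
E
```

```text
TCP z 83.9 pts 765 907 tilt deg (+ = top toward +u) -28.5 face u at pad-z 26.4 zmin 30.0
shift mm [27.7 -0.4  5.4] turn -0.0035 clock 9.8333
[ 1.70490976 -6.64441874 11.45034094] [-1.18844079 -0.38820903  0.005452  ]
```

View pics/v6.png

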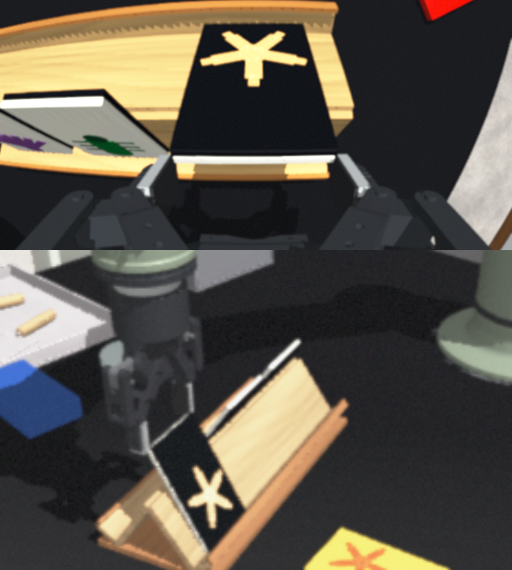

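Nearly seated; the plane fit is contaminated by wood pixels. I'll refit on dark pixels only.

```bash
cat >> h.py <<'E'
def black(cam="scene"):
    q=bot.grab_frame(cam); W=cloud(q); s=bot.observe(); T=np.array([.6787,-.0161,0]); y=np.radians(18.05)
    e=np.array([np.cos(y),np.sin(y),0]);n=np.array([-e[1],e[0],0]); D=(W-T)*1e3
    A=D@e;U=D@n+13.1;Z=D[...,2]
    m=(abs(A)<36)&(abs(U)<75)&(Z>25)&(Z<118)&(q["z_map"]>0)&(q["frame"].max(2)<70)
    m=cv2.erode(m.astype(np.uint8),np.ones((3,3)))>0
    x=np.c_[U[m],Z[m],A[m]]; k=np.ones(len(x),bool)
    for _ in range(6):
        c=x[k].mean(0); nn=np.linalg.svd(x[k]-c,full_matrices=False)[2][2]; r=abs((x-c)@nn); k=r<max(2,2*np.median(r))
    nn*=np.sign(nn[1]); 
    # distance of ridge line (U=0,Z=82) behind face
    print(cam,"pts",k.sum(),len(x),"normal(u,z,a)",nn.round(3),"tilt",np.degrees(np.arcsin(nn[1])).round(1),"face above ridge mm",(-(np.array([0,82,0])-c)@nn).round(1),"foot line: face above V corner",(-(np.array([45.9,16.5,0])-c)@nn).round(1),"A range",np.percentile(x[k,2],[0,100]).round(1),"Z",np.percentile(x[k,1],[0,100]).round(1))
    return q
E
python3 -c "
from h import *
black();black('top')"
```

```text
scene pts 534 558 normal(u,z,a) [ 0.879  0.477 -0.005] tilt 28.5 face above ridge mm 25.4 foot line: face above V corner 16.3 A range [-33.7  34.3] Z [ 27.4 116.2]
top pts 201 201 normal(u,z,a) [0.881 0.474 0.   ] tilt 28.3 face above ridge mm 24.5 foot line: face above V corner 15.1 A range [-33.3  34. ] Z [27.7 92. ]
```

```bash
python3 - <<'E'
from h import *
for cam in("scene","top"):
    q=bot.grab_frame(cam);W=cloud(q);f=q["frame"].astype(int)
    T=np.array([.6787,-.0161,0]); y=np.radians(18.05);e=np.array([np.cos(y),np.sin(y),0]);n=np.array([-e[1],e[0],0]); D=(W-T)*1e3
    A=D@e;U=D@n+13.1;Z=D[...,2]
    m=(A<-50)&(A>-240)&(U>8)&(U<60)&(Z>30)&(Z<75)&(f[...,0]-f[...,2]>40)&(q["z_map"]>0)
    x=np.c_[U[m],Z[m]]; g=np.polyfit(x[:,1],x[:,0],1)
    for _ in range(5):
        r=abs(x[:,0]-np.polyval(g,x[:,1]));k=r<3;g=np.polyfit(x[k,1],x[k,0],1)
    print(cam,k.sum(),len(x),"tilt",np.degrees(np.arctan(g[0])),"U at z82",np.polyval(g,82),"U at z16.5",np.polyval(g,16.5))
    w=(A<-50)&(A>-240)&(f[...,0]-f[...,2]>40)&(q["z_map"]>0)
    # ledge profile: U vs Z
    for lo in range(40,90,5):
        k=w&(U>lo)&(U<lo+5)
        if k.sum()>10: print(lo+2.5,np.percentile(Z[k],[10,50,90]).round(1),end="; ")
    print()
E
```

```text
scene 1262 1291 tilt -35.032093637519075 U at z82 7.218700768122936 U at z16.5 53.136993470535515
42.5 [27.5 31.7 35.2]; 47.5 [21.  24.4 28.4]; 52.5 [15.4 18.2 21. ]; 57.5 [16.7 18.4 19.7]; 62.5 [19.5 20.2 21.7]; 67.5 [6.  7.7 9.6]; 72.5 [ 6.5 10.3 36.2]; 77.5 [ 2.7 16.3 33.3]; Traceback (most recent call last):
  File "<stdin>", line 7, in <module>
    raise TypeError("expected non-empty vector for x")
TypeError: expected non-empty vector for x
```

The foot is seated in the corner (face 10 mm off the real slope line), and the slope starts about 7 mm farther out than I assumed. The plaque needs about 6° more. I'll relieve the axial press, then finish the arc.

>>> {"method": "move_arm", "body": {"moves": "-1 0 -2.5 0; -2 0 -2 0; -4 0 -1 0; -6 0 0 0; -8 0 1.2 0; -9 0 1.8 0; -10 0 2.4 0; -10 0 2.4 0; -10 0 2.4 0; -10 0 2.4 0"}}

```text
clock: 10.92
position: [0.6893, -0.0501, 0.0805]
tool_rot: [-3.141, -0.0, 1.884]
force: [-1.4, 0.8, -1.4]
grip_width: 0.0772
```

```bash
python3 - <<'E'
from h import *
q=black();rel(.6788,-.0169,.0785);print(bot.observe()['force'],bot.observe()["moment"])
E
```

```text
scene pts 551 595 normal(u,z,a) [ 0.847  0.532 -0.002] tilt 32.2 face above ridge mm 20.1 foot line: face above V corner 16.1 A range [-32.9  33.8] Z [ 26.  116.4]
shift mm [34.9  0.2  2. ] turn -0.0019 clock 10.9667
[-0.96626025  0.6043603  -1.59348201] [ 0.25649613  0.11287578 -0.0112227 ]
```

>>> {"method": "move_arm", "body": {"moves": "-1 0 0.5 0; -2 0 1 0; -3 0 1.5 0; -4 0 2 0; -5 0 2.5 0; -5.5 0 3 0; -5.5 0 3 0; -5.5 0 3 0; -5.5 0 3 0; -5.5 0 3 0"}}

```text
clock: 11.8
position: [0.6911, -0.0555, 0.0776]
tool_rot: [3.142, 0.0, 1.884]
force: [-0.8, 0.6, -0.8]
grip_width: 0.0769
```

```bash
python3 - <<'E'
from h import *
q=black();rel(.6788,-.0169,.0785);print(bot.observe()['force'],bot.observe()["moment"])
E
```

```text
scene pts 643 678 normal(u,z,a) [ 0.819  0.574 -0.003] tilt 35.0 face above ridge mm 16.0 foot line: face above V corner 16.0 A range [-34.1  33.7] Z [ 26.6 116.5]
shift mm [40.5  0.1 -0.8] turn -0.002 clock 11.85
[-0.73402372  0.63418837  0.5556949 ] [0.19372156 0.05585879 0.05186026]
```

The plaque is flat at 35.0° with about zero force. Releasing.

>>> {"method": "move_arm", "body": {"moves": "0 0 0 0; 0 0 0 0; 0 0 0 0; 0 0 0 0; 0 0 0 0; 0 0 0 0; 0 0 0 0; 0 0 0 0; 0 0 -2 0; 0 0 -5 0", "grip": 1}}

```text
clock: 12.68
position: [0.691, -0.0555, 0.0825]
tool_rot: [-3.141, -0.0, 1.884]
force: [0.1, -0.4, 0.3]
grip_width: 0.0851
```

```bash
python3 - <<'E'
from h import *
q=black();s=bot.observe();print(s['force'],s["grip_width"])
p=bot.grab_frame("wrist")
cv2.imwrite("pics/v7.png",np.vstack([p["frame"][80:330,:,::-1],cv2.resize(q["frame"][60:235,120:400,::-1],(512,320))]))
E
```

```text
scene pts 646 688 normal(u,z,a) [ 0.819  0.574 -0.003] tilt 35.1 face above ridge mm 15.9 foot line: face above V corner 15.9 A range [-33.4  35. ] Z [ 26.4 116.1]
[ 0.65779739 -0.67904021 -0.1278942 ] 0.08512924015364029
```

View pics/v7.png

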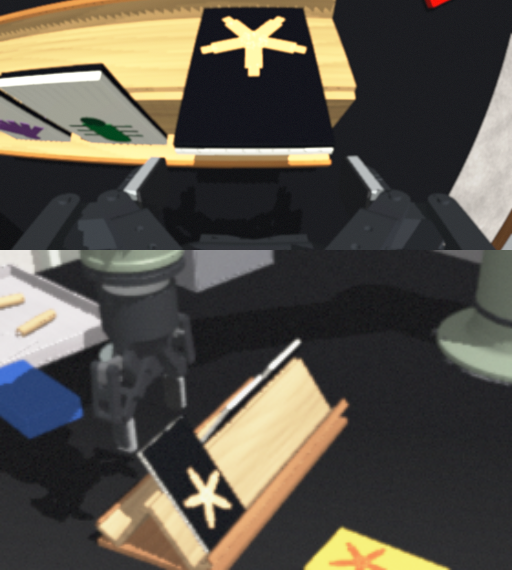

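The plaque rests black outward and the fingers are open and clear of it at (150,175) and (362,175). Retreating straight up.

>>> {"method": "move_arm", "body": {"moves": "0 0 -8 0; 0 0 -20 0; 0 0 -38 0; 0 0 -58 0; 0 0 -80 0; 0 0 -100 0; 0 0 -120 0; 0 0 -135 0; 0 0 -145 0; 0 0 -150 0"}}

```text
clock: 13.62
position: [0.6916, -0.0556, 0.2349]
tool_rot: [3.139, 0.001, 1.884]
force: [-0.3, -0.4, 0.1]
grip_width: 0.0851
```

```bash
python3 - <<'E'
from h import *
black();q=bot.grab_frame("wrist");s=bot.observe();print(s['force'],s["clock"],s["position"])
a=bot.grab_frame("top");b=bot.grab_frame("scene")
for nm,seed in(("beetle",(333,232)),("shell",(352.8,294.8))):
    try:
        P,c,n,m=star_face(a,seed); print(nm,m.sum(),c.round(4),np.degrees(np.arcsin(n[2])))
    except Exception as x: print(nm,x)
cv2.imwrite("pics/v8.png",np.vstack([q["frame"][:250,:,::-1],cv2.resize(b["frame"][60:235,120:400,::-1],(512,320))]))
E
```

```text
scene pts 629 678 normal(u,z,a) [ 0.818  0.575 -0.003] tilt 35.1 face above ridge mm 16.0 foot line: face above V corner 16.1 A range [-34.3  33.6] Z [ 26.3 117.6]
[ 1.13744797 -0.53656924  0.74668271] 13.7167 [ 0.69132827 -0.05555983  0.23346094]
beetle 1295 [ 0.5721 -0.0663  0.0982] 35.10286576106673
shell 284 [ 0.5034 -0.0472  0.2892] 9.480912621537575
```

View pics/v8.png

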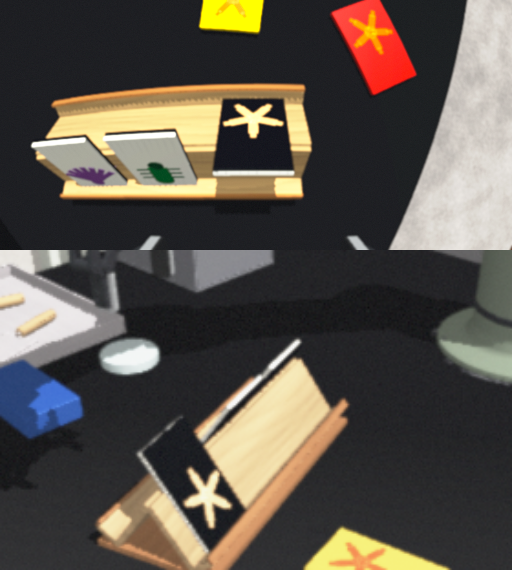

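The picture shows the plaque flat and black outward, with beetle and shell in place. Last check: the top-edge height, expected 0.1287 m if the foot is down.

```bash
python3 - <<'E'
from h import *
q=bot.grab_frame("scene");W=cloud(q)
T=np.array([.6787,-.0161,0]); y=np.radians(18.05);e=np.array([np.cos(y),np.sin(y),0]);n=np.array([-e[1],e[0],0]); D=(W-T)*1e3
A=D@e;U=D@n+13.1-7.2;Z=D[...,2]
s=(-(U-45.9)*.574+(Z-16.5)*.819); h=(U-45.9)*.819+(Z-16.5)*.574
m=(abs(A)<36)&(abs(h-10)<2.5)&(q["z_map"]>0)
print("slope coord range of face (0..130 if seated)",np.percentile(s[m],[.3,1,99,99.7]).round(1),"h",np.median(h[m]))
E
```

```text
slope coord range of face (0..130 if seated) [-30.1 -28.7 127.7 128.6] h 10.127406912513317
```

The top edge is at 128–129 mm along the slope (130 if seated), so the foot is on the ledge.

```bash
python3 -c "
from workcell import bot
print(bot.job_done(), bot.observe()['clock'])"
```

```text
the job is handed in; nothing more can be done
the job is handed in; nothing more can be done
```

The starfish plaque now leans on the empty slope, foot on the ledge and black face outward. I handed the job in at about 14 s on the robot's clock, with the gripper open and well clear.

I gripped the plaque lightly by its side edges and lifted it over the ridge. It swung partly upright in the grip, and lowering it along the far slope brought it vertical. I then tipped it in an arc about its foot until it lay flat, and released it.

**Last checks**
- **Flatness:** the plaque tilts 35.1°, and its outer face is 10.1 mm off the slope for a 10 mm plate.
- **Seating:** its upper edge is 128–129 mm up the slope (130 if fully seated). I take that as seated within the 2 mm calibration.
- **Bystanders:** the beetle and shell plaques look unmoved in the final picture, and the beetle's face still measures 35.1°.

**Checks that failed or disagreed**
- **Shell:** the final overhead measurement of the shell plaque failed; the patch it picked up was at 0.29 m, far too high to be the plaque. The shell was checked by eye only.
- **Slope position:** the far slope sits about 7 mm farther out than I first assumed, so I corrected the arc partway. Until then the plaque pressed down on the ledge with up to about 12 N.

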